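# Close the draught shield and tare the balance

## Task

A beaker stands on the pan of the laboratory balance. With the fingertips, gently slide the glass lid of its draught shield fully shut, then lightly press the blue tare key and let go of it, ending clear of the balance. Leave the other keys alone and do not disturb the beaker or the other things standing on the bench.

Things in the scene. Friction and masses are not known exactly. Their poses are not given: they have to be found in the camera images.
- balance: white precision balance fixed to the bench, 320 mm front to back (x), 220 mm wide (y). Origin on the bench under its middle; x points from its front (which faces the robot) to its rear, y to its left seen from the robot, z up. The front 95 mm is a dark panel sloping from 40 mm high up to 62 mm, with a display and, near its front edge, a row of four keys 46 mm apart: red power, white unit, blue tare, white print
- shield (a point): centre of the top of the glass draught shield behind the panel, level with the top of its two aluminium rails, 187 mm above the bench; axes as the balance's. The shield is a glass box 170 mm square, its front wall 86 mm in front of this point. The lid slides along x between the rails
- pan (a point): centre of the top of the round steel pan inside the shield, 110 mm across, 78 mm above the bench
- lid (a joint): how far the lid is open, m: 0 shut (against its stop), up to 0.105 slid to the rear; shutting moves it along the balance's -x. It slides level, takes about 1.2 N to move and stays where it is left
- lid_bar (a point): middle of the top rear edge of the black finger bar along the front of the lid (150 mm along y); moves with the lid, axes as the balance's. The bar is a wedge: its upright rear face (facing +x) stands 16 mm above the lid's glass, its front slopes down to the lid's edge 34 mm nearer the user. Behind it is 140 mm of bare glass, 182 mm above the bench. With the lid shut this point is at x = -24 mm of the balance
- tare_key (a joint): how far the tare key is pressed, m: 0 released, 0.004 fully down; a press counts from 0.002. The spring takes 1 N to start and 5 N fully down, and returns the key by itself
- tare_key_top (a point): centre of the top face of the tare key, the third from the left: blue, 20 mm (front to back) x 28 mm (left to right), standing 6 mm proud of the panel. Axes: z is the outward normal of the panel (leaning 13 degrees from vertical towards the user), y as the balance's
- power_key (a joint): how far the red power key is pressed, m, as for tare_key; counts as pressed beyond 0.0015
- power_key_top (a point): centre of the top face of the power key, at the left end: red, 20 mm (front to back) x 28 mm (left to right), standing 6 mm proud of the panel. Axes: z is the outward normal of the panel (leaning 13 degrees from vertical towards the user), y as the balance's
- unit_key (a joint): how far the white unit key is pressed, m; counts as pressed beyond 0.0015
- unit_key_top (a point): centre of the top face of the unit key, just left of the tare key: white, 20 mm (front to back) x 28 mm (left to right), standing 6 mm proud of the panel. Axes: z is the outward normal of the panel (leaning 13 degrees from vertical towards the user), y as the balance's
- print_key (a joint): how far the white print key is pressed, m; counts as pressed beyond 0.0015
- print_key_top (a point): centre of the top face of the print key, at the right end: white, 20 mm (front to back) x 28 mm (left to right), standing 6 mm proud of the panel. Axes: z is the outward normal of the panel (leaning 13 degrees from vertical towards the user), y as the balance's
- beaker: loose small glass beaker, 50 mm across, 62 mm tall, standing on the pan inside the shield, below the lid; origin at the centre of its underside, z up
- flask: loose clear conical flask, 74 mm across the foot, 110 mm tall, on the bench beside the balance; origin at the centre of its underside
- jar: loose amber jar with a white cap, 56 mm across, 85 mm tall, on the bench beside the balance; origin at the centre of its underside
- weight: loose steel calibration weight with a knob, 33 mm across, 64 mm tall, on the bench beside the balance; origin at the centre of its underside
Not all that is in view belongs to the job. Leave any purple, red or turquoise look-alike of the beaker alone.

How it is judged (in metres and radians):
On the way, in this order (a step that is already met when the one before it is completed fails the run):
1. the lid is slid fully shut (value of joint lid below 0.004 m), for 0.2 s.
2. the blue tare key is pressed, with the lid shut (value of joint tare_key above 0.002 m and value of joint lid below 0.004 m), for 0.05 s.
At the end, for the whole second after the job is handed in: The lid is shut to within 4 mm, the tare key and the other keys are up (less than 1 mm down), the beaker stands at rest on the pan within 6 mm of where it was, and the flask, jar and weight stand upright within 12 mm of where they were (value of joint lid below 0.004 m and value of joint each of tare_key, power_key, unit_key, print_key below 0.001 m and distance of beaker from where it was at the start of the episode below 0.006 m and angle between each of beaker, flask, jar, weight's own z axis and vertical below 0.1 rad and linear speed of beaker below 0.02 m/s and distance of each of flask, jar, weight from where it was at the start of the episode below 0.012 m); the robot touches nothing.
It fails at once if another key is pressed (more than 1.5 mm) (value of joint any of power_key, unit_key, print_key above 0.0015 m).
It fails at once if the tare key is pressed while the lid is open by more than 8 mm (value of joint tare_key above 0.002 m and value of joint lid above 0.008 m).
It fails at once if the beaker is touched, shifted more than 6 mm, lifted or tipped (contact force between any of the fingers, the arm and beaker above 0.3 N or distance of beaker from where it was at the start of the episode above 0.006 m or angle between beaker's own z axis and vertical above 0.15 rad).
It fails at once if the flask, jar or weight is shifted or lifted more than 12 mm or tipped (distance of any of flask, jar, weight from where it was at the start of the episode above 0.012 m or angle between any of flask, jar, weight's own z axis and vertical above 0.15 rad).
It fails at once if the fingers push the balance, its lid or a key with more than 30 N, or the arm or the body of the gripper knocks against it with more than 5 N (contact force between the fingers and balance above 30 N or contact force between the arm and balance above 5 N).
It also fails if it takes over 43 s, if anything falls off the work surface, if the arm or the gripper's body presses on something with over 40 N, if the wrist force passes 120 N, or if a joint passes its speed limit or range.

## Robot

A 6-joint arm with a two-finger parallel gripper is mounted at the origin on the work surface. World frame = base frame: x ahead of the robot, y to its left, z up, the work surface at z = 0. Lengths are in mm, angles in degrees, forces in N, time in s.
With the tool pointing down it reaches from about 350 to 850 mm from the base axis. Payload 8.1 kg.
Tool frame: the origin (TCP) lies at the very end of the fingers, on their centre line; the grasp point (between the pads) lies 19 mm behind it (pinch_z is the z of the grasp point in the tool frame, in mm); z points along the fingers, y is the direction in which the jaws open and shut (so a half turn about z gives the same grasp; the last joint's range is limited). The gripper opens to 85 mm and grips with 20 to 120 N. Pads are 22 mm wide; open, the fingers measure 114 mm over their backs; the gripper's body (76 mm by 85 mm) begins 54 mm behind the grasp point. The pads swing forward as they close: fully open they stand 13 mm farther back than shut.
Start: joints at [-71.07, 7.471, 85.268, -0, 87.261, -4.893], TCP at [242.373, -548.872, 194.792] pointing down, gripper open.
Joint ranges: [-169.43, 169.43], [-51.17, 129.36], [1.28, 143.12], [-76.62, 256.62], [0, 156.53], [-152.29, 152.29]. Speed limits (degrees/s): [136.94, 136.94, 159.86, 180, 180, 180].

## Interface

Orientations are given as [roll, pitch, yaw] about the fixed x, y, z axes, in that order (R = Rz(yaw) Ry(pitch) Rx(roll)).
In Python, from bench import * gives the robot as it stands.
- The arm moves only by the shell command python3 -m creep 'ROWS' [FORCE]. ROWS is a JSON object of lists of equal length, an entry for each row: "translation": the shift along the tool's x, y, z in mm, a list of three; "rotation": the turn, a rotation vector about the tool's x, y, z in rad, a list of three; "claw": the finger opening in mm, from 0 to 85.4. In form: {"translation": [[dx, dy, dz], ...], "rotation": [[ax, ay, az], ...], "claw": [claw, ...]}. A call has 1 to 10 rows; each row shifts and turns the commanded pose from where the row before left it, along the tool's axes as they then stand; what a row does not reach is not made up. A row lasts 1/10 s, in which the tool goes at most 50 mm and 8.59 degrees, less where a joint would pass 70% of its speed; a pose out of reach is approached as far as the arm can. A call is refused whole if a number of a shift passes 50 or a number of a turn 0.15, either way. A call with a gripper value outside its range is refused whole. The fingers move at their own pace and stop on an object; FORCE is the grip in N (left out, the last holds). Time passes only in rows, so rows that do not move let the fingers close. It gives the time, the measured TCP pose, the force and the opening at its end, in the units of the state.
- sense(): the state, without advancing time (a new reading comes with each control period).
- snapshot(name): name is "side" or "top" or "wrist"; returns a dict with "frame" (480x640x3 uint8, red, green, blue), "intrinsics" (3x3 intrinsics, pixels), "extrinsics" (4x4, takes a point from camera to world coordinates). Camera axes: x right, y up, looking along -z (the intrinsics and any distortion apply to the point x, -y, -z); pixel columns grow to the right and rows downward; lengths in mm; the calibration is good to about 2 mm. A picture is of the moment at which its call begins. There is no depth.
- hand_in(): hands the job in, once; it reports no verdict.
The state is a dict: "time": time; "joint_pos": joint angles; "qd": joint speeds; "joint_efforts": joint torques, N m; "tool_pos": TCP position; "tcp_rot": TCP orientation; "ft_force": force on the tool from outside, world axes, zero at the start; "wrist_torque": the same for the moment, N m; "finger_gap": finger opening in mm.
Only numpy, scipy, OpenCV 4.12 (cv2) and the standard library are available. Lean on these libraries where they do the work, as an engineer would, in place of code of your own. Each camera call takes 0.05 s, during which the arm holds its last target.

## Working session

There is one attempt and no reset: what is moved stays moved. The work goes in short steps, Python scripts to look and compute and a shell command to move; the robot and the scene stay as the last step left them, time stands still between calls to the robot, and variables do not carry over. Pictures are saved under pics/ and viewed, and the job is handed in when it is done.

```bash
mkdir -p pics; ls
python3 - <<'E'
from bench import *
import cv2
for n in ["side","top","wrist"]:
    s=snapshot(n); cv2.imwrite(f"pics/{n}0.png",s["frame"][:,:,::-1]); print(n,s["intrinsics"].tolist() if hasattr(s["intrinsics"],'tolist') else s["intrinsics"]); print(s["extrinsics"],[k for k in s])
print(sense())
E
```

```text
pics
side [[569.9400052386817, 0.0, 315.9707037978579], [0.0, 569.9400052386817, 239.90368116390772], [0.0, 0.0, 1.0]]
[[-9.91852797e-01  6.54961226e-02 -1.09262468e-01  4.76029429e+02]
 [-1.26600887e-01 -6.02073129e-01  7.88340132e-01  1.01161520e+03]
 [-1.41507740e-02  7.95750090e-01  6.05459784e-01  8.80465851e+02]
 [ 0.00000000e+00  0.00000000e+00  0.00000000e+00  1.00000000e+00]] ['frame', 'intrinsics', 'extrinsics']
top [[575.3000234576547, 0.0, 302.1078787859342], [0.0, 575.3000234576547, 234.86938680583637], [0.0, 0.0, 1.0]]
[[ 2.23418000e-02  9.89355013e-01 -1.43796743e-01  4.84944579e+02]
 [-9.99672752e-01  2.03152754e-02 -1.55460346e-02  3.66047629e+01]
 [-1.24592768e-02  1.44097012e-01  9.89485128e-01  1.11266204e+03]
 [ 0.00000000e+00  0.00000000e+00  0.00000000e+00  1.00000000e+00]] ['frame', 'intrinsics', 'extrinsics']
wrist [[377.4626193860516, 0.0, 327.50199514611444], [0.0, 377.4626193860516, 235.07896722664753], [0.0, 0.0, 1.0]]
[[ 4.04066514e-01  8.73996275e-01  2.69927331e-01  3.11561703e+02]
 [-9.14729166e-01  3.86362522e-01  1.18298581e-01 -5.19255662e+02]
 [-8.97285910e-04 -2.94710898e-01  9.55586041e-01  3.72160078e+02]
 [ 0.00000000e+00  0.00000000e+00  0.00000000e+00  1.00000000e+00]] ['frame', 'intrinsics', 'extrinsics']
{'time': 0.15, 'joint_pos': array([-7.10692258e+01,  7.50576655e+00,  8.53125515e+01, -2.28450187e-03,
        8.72631709e+01, -4.89339879e+00]), 'qd': array([-0.12703239, -0.15582822, -0.10190397,  0.05630239, -0.01146197,
       -0.05901745]), 'joint_efforts': array([ 8.27350104e-04, -5.70061505e+01, -5.01158667e+01, -1.37585762e-04,
        9.61978891e-03,  3.11348089e-06]), 'tool_pos': array([ 242.20954353, -548.43007043,  194.00218349]), 'tcp_rot': array([-1.79918613e+02, -4.67775867e-03,  2.38242803e+01]), 'ft_force': array([-0.54458857,  0.15677085, -0.47808484]), 'wrist_torque': array([ 0.03832977,  0.00473805, -0.0066336 ]), 'finger_gap': 85.38441755169406}
```

View pics/side0.png

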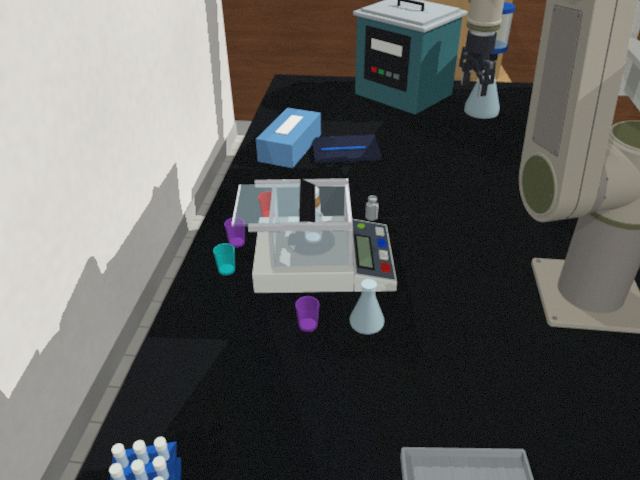

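View pics/top0.png

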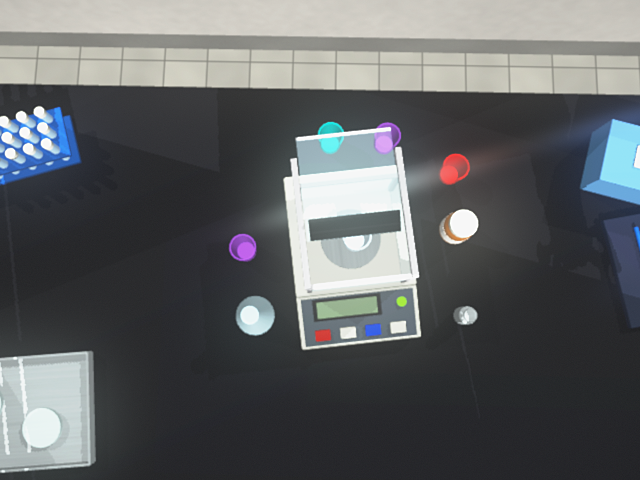

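View pics/wrist0.png

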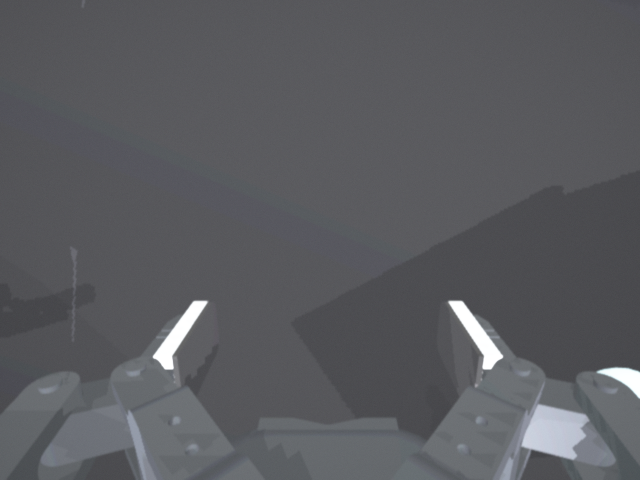

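The top view shows the balance with keys at about red (323,335), tare (372,330), and print (398,327). The bar's rear edge is near (308,218)-(400,209). I'll enlarge it to get corners for a pose fit.

Run:
```python
import cv2
a=cv2.imread("pics/top0.png")[110:360,270:470]
cv2.imwrite("pics/topz.png",cv2.resize(a,None,fx=3,fy=3,interpolation=cv2.INTER_CUBIC)[:,:][150:750])
a=cv2.imread("pics/side0.png")[165:305,225:405]
cv2.imwrite("pics/sidez.png",cv2.resize(a,None,fx=4,fy=4,interpolation=cv2.INTER_CUBIC))
```

```text
(no output)
```

View pics/topz.png

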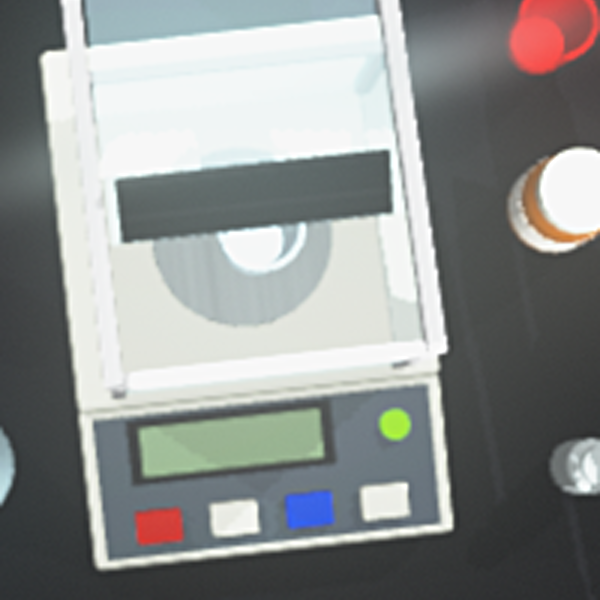

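View pics/sidez.png

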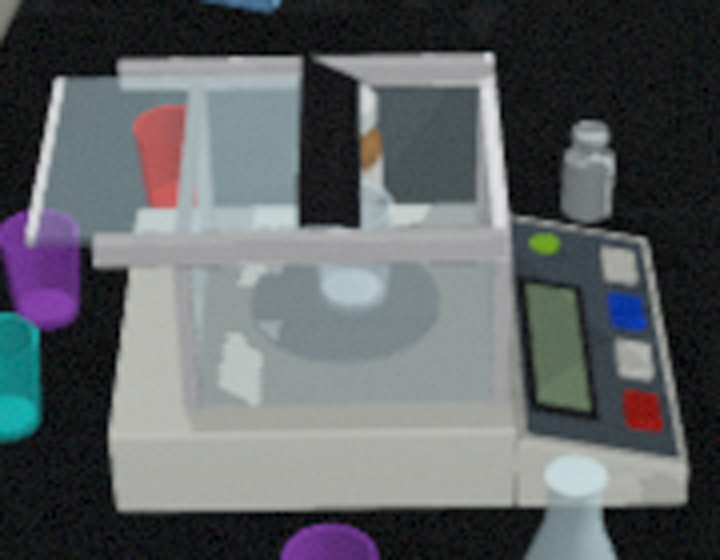

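```bash
cat > geo.py <<'E'
import numpy as np
from bench import *
def cam(n):
    s=snapshot(n); return np.array(s["intrinsics"]),np.array(s["extrinsics"])
def proj(K,E,P):
    p=(np.asarray(P,float)-E[:3,3])@E[:3,:3]
    return np.stack([K[0,0]*p[:,0]/-p[:,2]+K[0,2],K[1,1]*-p[:,1]/-p[:,2]+K[1,2]],1)
E
python3 - <<'E'
from geo import *
from scipy.optimize import least_squares
T=cam("top");S=cam("side")
t=lambda u,v:(270+u/3,160+v/3); s=lambda u,v:(225+u/4,165+v/4)
def model(q):
    x,y,a,kx,lid,sx=q[:6]
    kz=40+(kx+160)*22/95+6
    bx=-24+lid
    pts=dict(fl=(-160,110,40),fr=(-160,-110,40),pl=(-65,110,62),pr=(-65,-110,62),
      red=(kx,69,kz),unit=(kx,23,kz),tare=(kx,-23,kz),prt=(kx,-69,kz),bl=(bx,75,198),br=(bx,-75,198),rl=(160,110,0))
    c,n=np.cos(a),np.sin(a)
    return {k:np.array([x+c*p[0]-n*p[1],y+n*p[0]+c*p[1],p[2]]) for k,p in pts.items()}
ot=dict(fl=t(100,568),fr=t(452,530),pl=t(82,412),pr=t(437,372),red=t(160,525),unit=t(235,518),tare=t(310,509),prt=t(385,501),bl=t(117,180),br=t(390,150))
os_=dict(fl=s(685,470),fr=s(648,238),pr=s(515,217),red=s(643,410),unit=s(634,360),tare=s(628,311),prt=s(620,266),bl=s(300,228),br=s(303,53),rl=s(118,508))
def res(q,full=False):
    m=model(q);r=[]
    for (K,E),o,ofs in((T,ot,q[6:8]),(S,os_,q[8:10])):
        k=list(o);d=proj(K,E,[m[i] for i in k])+ofs-np.array([o[i] for i in k])
        if full:print(dict(zip(k,d.round(1).tolist())))
        r.append(d.ravel())
    return np.concatenate(r+[q[6:]*0.7,[q[5]]])
for _ in [0]:
    f=least_squares(res,[500,0,0.1,-140,70,0,0,0,0,0],loss='soft_l1')
    print(f.x.round(3),np.degrees(f.x[2]));res(f.x,True)
    for k,v in model(f.x).items(): print(k,v.round(1))
E
```

```text
[ 6.02062e+02 -3.91820e+01  8.80930e+01 -1.38077e+02  7.50820e+01
  0.00000e+00  3.10000e-01  2.72000e-01 -1.50000e-01  1.15500e+00] 5047.331187009886
{'fl': [-1.3, 0.1], 'fr': [0.7, -0.0], 'pl': [-1.0, -0.2], 'pr': [1.0, 0.3], 'red': [-0.3, 0.1], 'unit': [-0.1, -0.2], 'tare': [0.0, 0.1], 'prt': [0.2, 0.1], 'bl': [-0.5, -0.3], 'br': [0.9, -0.1]}
{'fl': [0.9, 0.4], 'fr': [0.1, 0.5], 'pr': [-4.1, -1.0], 'red': [-0.1, -0.2], 'unit': [0.2, -0.4], 'tare': [-0.1, -0.2], 'prt': [0.1, -0.4], 'bl': [-0.1, -5.6], 'br': [0.6, 1.0], 'rl': [-0.3, 5.8]}
fl [429.3  49.5  40. ]
fr [ 457.4 -168.7   40. ]
pl [523.6  61.6  62. ]
pr [ 551.6 -156.6   62. ]
red [456.3  11.6  51.1]
unit [462.2 -34.   51.1]
tare [468.  -79.6  51.1]
prt [ 473.9 -125.2   51.1]
bl [643.2  41.7 198. ]
br [ 662.3 -107.1  198. ]
rl [746.7  90.3   0. ]
```

Good fit: yaw is 7.33°, and the lid is open about 75 mm with the bar at about (653,-33,198). The tare key is at about (468,-80,51). Next I close the fingers, turn the tool into the balance axes, and lift.

```bash
cat > st.py <<'E'
from geo import *
s=sense(); a=np.radians(7.33);c,n=np.cos(a),np.sin(a)
d=s["tool_pos"]-[602.1,-39.2,0]
print("bal",np.round([c*d[0]+n*d[1],-n*d[0]+c*d[1],d[2]],1),"rot",s["tcp_rot"].round(2),"F",s["ft_force"].round(2),"gap",round(s["finger_gap"],1),"t",s["time"])
E
python3 -m creep '{"translation":[[0,0,-30],[0,0,-30],[25,-23,0],[25,-23,0],[25,-23,0],[25,-23,0],[25,-23,0],[25,-23,0],[25,-23,0],[25,-23,0]],"rotation":[[0,0,0.144],[0,0,0.144],[0,0,0],[0,0,0],[0,0,0],[0,0,0],[0,0,0],[0,0,0],[0,0,0],[0,0,0]],"claw":[0,0,0,0,0,0,0,0,0,0]}' 40; python3 st.py
```

```text
time: 1.25
tool_pos: [418.0, -339.7, 254.8]
tcp_rot: [180.0, -0.0, 7.3]
ft_force: [-0.4, -0.3, -0.8]
finger_gap: 0.2
bal [-220.9 -274.5  254.8] rot [180.    -0.     7.32] F [-0.36 -0.27 -0.75] gap 0.2 t 1.25
```

```bash
python3 -m creep '{"translation":[[30,-27,0],[30,-27,0],[30,-27,0],[30,-27,0],[30,-27,0],[30,-27,0],[30,-27,0],[30,-27,0],[30,-27,0],[28,-27,0]],"rotation":[[0,0,0],[0,0,0],[0,0,0],[0,0,0],[0,0,0],[0,0,0],[0,0,0],[0,0,0],[0,0,0],[0,0,0]],"claw":[0,0,0,0,0,0,0,0,0,0]}'; python3 -m creep '{"translation":[[0,0,0],[0,0,0],[0,0,0]],"rotation":[[0,0,0],[0,0,0],[0,0,0]],"claw":[0,0,0]}'; python3 st.py
python3 - <<'E'
from bench import *
import cv2
for n in ["wrist","side"]:
    cv2.imwrite(f"pics/{n}1.png",snapshot(n)["frame"][:,:,::-1])
E
```

```text
time: 2.25
tool_pos: [679.3, -33.6, 254.5]
tcp_rot: [180.0, 0.0, 7.3]
ft_force: [0.1, -0.3, 0.3]
finger_gap: -0.2
time: 2.55
tool_pos: [678.1, -35.8, 254.7]
tcp_rot: [180.0, 0.0, 7.3]
ft_force: [0.2, 0.2, 0.3]
finger_gap: -0.3
bal [ 75.8  -6.3 254.7] rot [1.7998e+02 3.0000e-02 7.2900e+00] F [0.21 0.16 0.32] gap -0.3 t 2.55
```

View pics/wrist1.png

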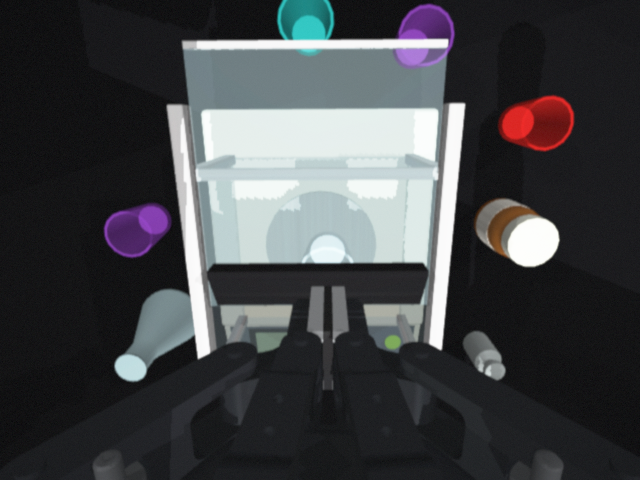

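View pics/side1.png

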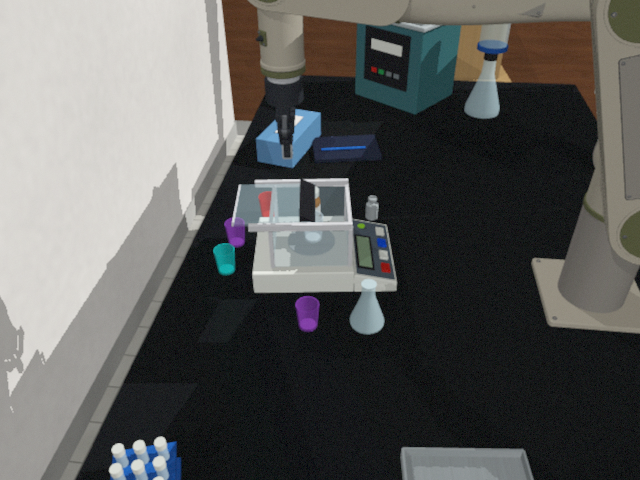

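The wrist view shows the bar's rear top edge at row 264, columns 209-427, with the tips at about (328,290). I'll check this against the fit.

Run:
```python
from geo import *
K,E=cam("wrist")
print(proj(K,E,[[643.2,41.7,198],[662.3,-107.1,198],sense()["tool_pos"]]).round(1))
```

```text
[[204.3 274.4]
 [426.8 274. ]
 [325.2 273.6]]
```

Run:
```python
import cv2
a=cv2.imread("pics/wrist1.png")[230:350,250:410]
cv2.imwrite("pics/w1z.png",cv2.convertScaleAbs(cv2.resize(a,None,fx=5,fy=5,interpolation=cv2.INTER_CUBIC),alpha=2,beta=30))
```

```text
(no output)
```

View pics/w1z.png

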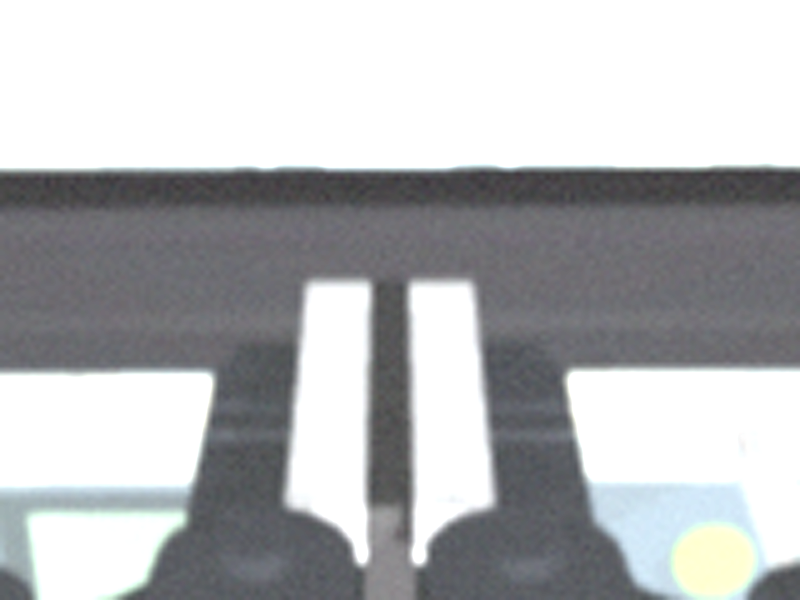

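Run:
```python
from geo import *
K,E=cam("wrist")
p=sense()["tool_pos"]
for dx in(-11,0,11):
  for h in (0,10,20): print(dx,h,proj(K,E,[p+[dx*.9918,dx*.128,h]]).round(1), proj(K,E,[p+[dx*.9918,dx*.128,h],p+[dx*.9918-10*.128,dx*.128+10*.99,h]])[1].round(1))
print(E)
```

```text
-11 0 [[325.  293.1]] [305.8 293.2]
-11 10 [[324.9 302.1]] [304.7 302.1]
-11 20 [[324.8 312. ]] [303.5 312. ]
0 0 [[325.  273.5]] [305.4 273.5]
0 10 [[324.8 281.6]] [304.3 281.6]
0 20 [[324.7 290.5]] [303.  290.6]
11 0 [[324.9 253.2]] [305.  253.2]
11 10 [[324.8 260.3]] [303.8 260.4]
11 20 [[324.6 268.3]] [302.5 268.3]
[[ 1.26108778e-01  9.48166967e-01  2.91677867e-01  7.53066422e+02]
 [-9.92015515e-01  1.20137440e-01  3.83694254e-02 -2.77267676e+01]
 [ 1.33918960e-03 -2.94187691e-01  9.55746729e-01  4.33591969e+02]
 [ 0.00000000e+00  0.00000000e+00  0.00000000e+00  1.00000000e+00]]
```

Run:
```python
from geo import *
import cv2
p=sense()["tool_pos"]
for n in("side","top"):
    s=snapshot(n);K=np.array(s["intrinsics"]);E=np.array(s["extrinsics"])
    q=[p+[dx*.9918,dx*.128,0] for dx in(-11,0,11)]
    uv=proj(K,E,q); print(n,uv.round(1), proj(K,E,[p+[0,0,20]]))
    u,v=uv[1].round().astype(int)
    a=s["frame"][v-45:v+30,u-50:u+50,::-1]
    a=cv2.convertScaleAbs(cv2.resize(a,None,fx=8,fy=8,interpolation=cv2.INTER_CUBIC),alpha=1.5,beta=30)
    for w in uv: cv2.circle(a,tuple(int(i) for i in ((w-[u-50,v-45])*8)),4,(0,0,255),-1)
    cv2.imwrite(f"pics/{n}2z.png",a)
```

```text
side [[293.7 171.7]
 [288.6 171.8]
 [283.5 171.9]] [[288.17348922 163.65278894]]
top [[360.7 198.5]
 [359.8 191.4]
 [358.9 184.4]] [[360.97596576 188.46869701]]
```

View pics/side2z.png

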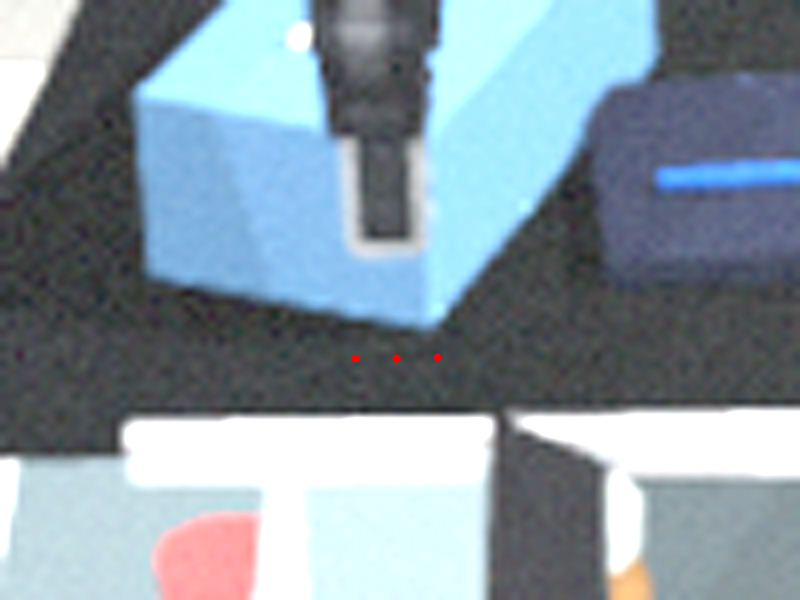

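The side view shows the real fingertip end at about row 158, while the reported TCP projects to row 172. So the real tips look about 34 mm short of the stated TCP, and the wrist view agrees. I'll descend in small steps and check by camera and force.

```bash
cat > look.py <<'E'
from geo import *
import cv2,sys
s=snapshot("side");K=np.array(s["intrinsics"]);E=np.array(s["extrinsics"])
p=sense()["tool_pos"];u,v=proj(K,E,[p])[0].round().astype(int);v-=10
a=s["frame"][v-45:v+30,u-50:u+50,::-1]
a=cv2.convertScaleAbs(cv2.resize(a,None,fx=8,fy=8,interpolation=cv2.INTER_CUBIC),alpha=1.5,beta=20)
for h in(0,34):
  w=proj(K,E,[p+[0,0,h]])[0]; cv2.circle(a,tuple(int(i) for i in ((w-[u-50,v-45])*8)),4,(0,0,255),-1)
cv2.imwrite(sys.argv[1],a)
E
python3 -m creep '{"translation":[[0,-3,-0],[0,-3,15],[0,0,15],[0,0,15],[0,0,12],[0,0,0],[0,0,0]],"rotation":[[0,0,0],[0,0,0],[0,0,0],[0,0,0],[0,0,0],[0,0,0],[0,0,0]],"claw":[0,0,0,0,0,0,0]}'; python3 st.py; python3 look.py pics/l3.png
```

```text
time: 3.55
tool_pos: [677.4, -29.1, 197.1]
tcp_rot: [-180.0, 0.1, 7.3]
ft_force: [-0.4, 0.1, 0.6]
finger_gap: -0.1
bal [ 75.9   0.4 197.1] rot [-1.7998e+02  7.0000e-02  7.3200e+00] F [-0.4   0.08  0.61] gap -0.1 t 3.55
```

View pics/l3.png

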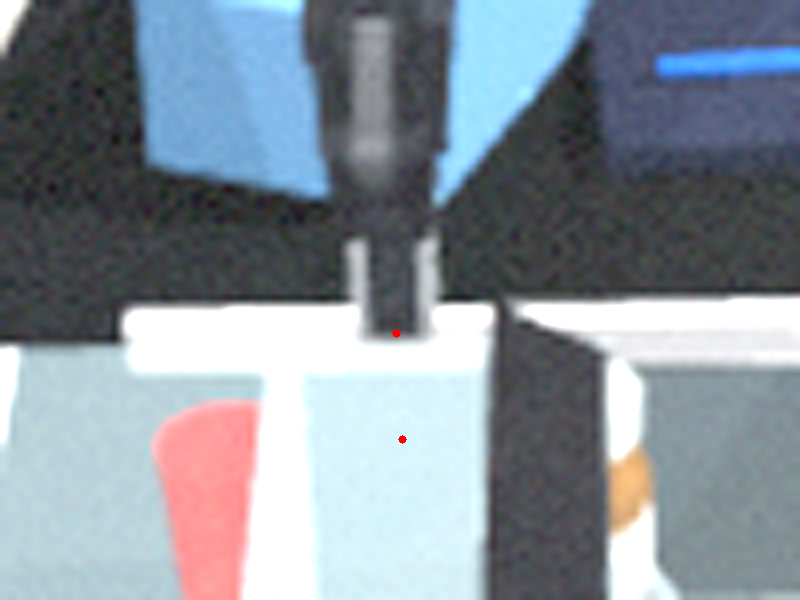

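The tip end again matches TCP+34 mm. I'll keep going down, then in small steps with a force check.

```bash
python3 -m creep '{"translation":[[0,0,10],[0,0,10],[0,0,8],[0,0,0],[0,0,0]],"rotation":[[0,0,0],[0,0,0],[0,0,0],[0,0,0],[0,0,0]],"claw":[0,0,0,0,0]}'; python3 st.py; python3 -m creep '{"translation":[[0,0,3],[0,0,3],[0,0,2],[0,0,0],[0,0,0]],"rotation":[[0,0,0],[0,0,0],[0,0,0],[0,0,0],[0,0,0]],"claw":[0,0,0,0,0]}'; python3 st.py; python3 look.py pics/l4.png
```

```text
time: 4.1
tool_pos: [677.4, -29.1, 169.3]
tcp_rot: [-180.0, 0.1, 7.3]
ft_force: [0.2, -0.3, 0.0]
finger_gap: -0.1
bal [ 76.    0.4 169.3] rot [-1.7998e+02  5.0000e-02  7.3200e+00] F [ 0.24 -0.26  0.04] gap -0.1 t 4.1
time: 4.6
tool_pos: [677.6, -29.2, 161.7]
tcp_rot: [-180.0, 0.0, 7.3]
ft_force: [0.5, -0.1, 0.6]
finger_gap: 0.0
bal [ 76.2   0.3 161.7] rot [-1.80e+02  1.00e-02  7.32e+00] F [ 0.49 -0.11  0.59] gap 0.0 t 4.6
```

View pics/l4.png

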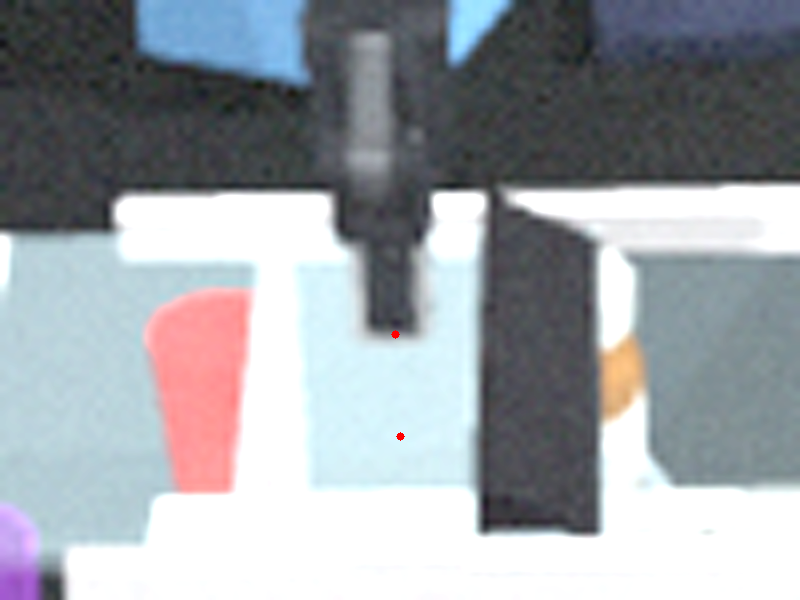

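```bash
python3 -m creep '{"translation":[[0,0,2],[0,0,2],[0,0,2],[0,0,0],[0,0,0]],"rotation":[[0,0,0],[0,0,0],[0,0,0],[0,0,0],[0,0,0]],"claw":[0,0,0,0,0]}'; python3 st.py;  python3 -m creep '{"translation":[[-3,0,0],[-3,0,0],[-3,0,0],[-3,0,0],[-3,0,0],[-3,0,0],[0,0,0]],"rotation":[[0,0,0],[0,0,0],[0,0,0],[0,0,0],[0,0,0],[0,0,0],[0,0,0]],"claw":[0,0,0,0,0,0,0]}'; python3 st.py; python3 look.py pics/l5.png
```

```text
time: 5.15
tool_pos: [677.6, -29.1, 155.6]
tcp_rot: [-180.0, 0.0, 7.3]
ft_force: [-0.4, 0.5, -0.8]
finger_gap: 0.2
bal [ 76.1   0.4 155.6] rot [-1.80e+02  2.00e-02  7.32e+00] F [-0.38  0.47 -0.8 ] gap 0.2 t 5.15
time: 5.85
tool_pos: [659.4, -31.5, 155.9]
tcp_rot: [180.0, 0.0, 7.3]
ft_force: [0.5, -0.4, 0.1]
finger_gap: -0.3
bal [ 57.8   0.3 155.9] rot [1.80e+02 1.00e-02 7.32e+00] F [ 0.48 -0.36  0.1 ] gap -0.3 t 5.85
```

View pics/l5.png

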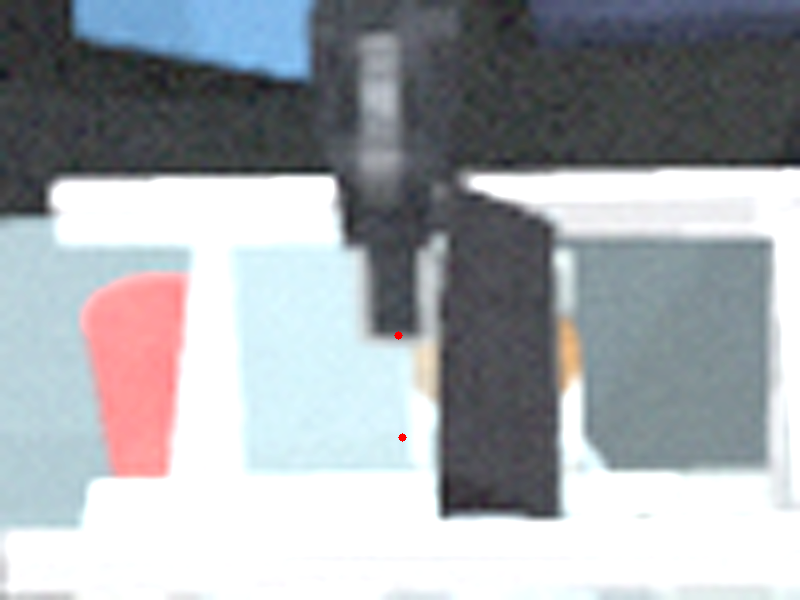

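In the side view the pad's front edge (col ~438) meets the bar's rear face (col 442), so contact has probably begun. I'll push on gently.

```bash
python3 -m creep '{"translation":[[-3,0,0],[-4,0,0],[-4,0,0],[-4,0,0],[-4,0,0],[-4,0,0],[-4,0,0],[-4,0,0],[-4,0,0],[0,0,0]],"rotation":[[0,0,0],[0,0,0],[0,0,0],[0,0,0],[0,0,0],[0,0,0],[0,0,0],[0,0,0],[0,0,0],[0,0,0]],"claw":[0,0,0,0,0,0,0,0,0,0]}'; python3 st.py; python3 look.py pics/l6.png
```

```text
time: 6.9
tool_pos: [624.4, -35.9, 155.7]
tcp_rot: [-180.0, 0.0, 7.3]
ft_force: [-0.3, 0.5, 0.4]
finger_gap: 0.0
bal [ 22.6   0.4 155.7] rot [-1.7999e+02  4.0000e-02  7.3200e+00] F [-0.27  0.46  0.4 ] gap 0.0 t 6.9
```

View pics/l6.png

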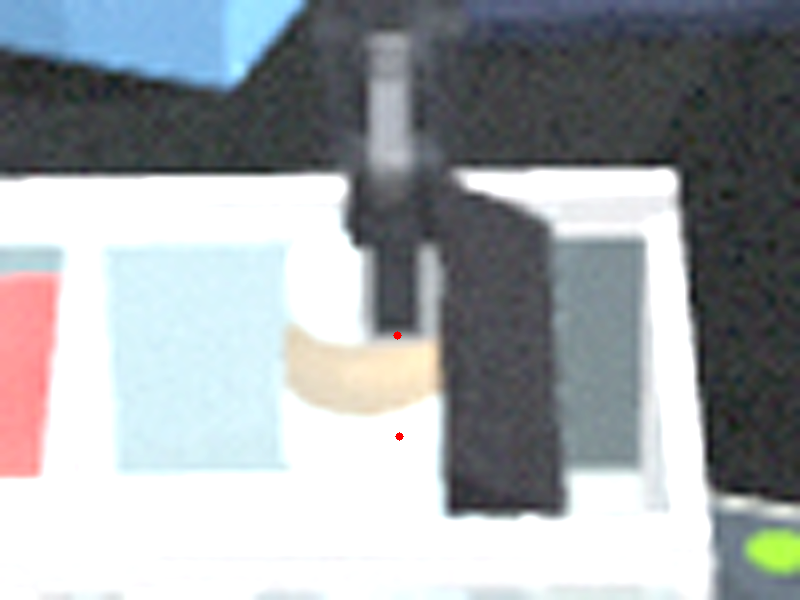

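The lid is following: the bar's rear edge stays at col ~443, against the pad. About 35 mm remain.

```bash
python3 -m creep '{"translation":[[-3,0,0],[-4,0,0],[-4,0,0],[-4,0,0],[-4,0,0],[-3,0,0],[-3,0,0],[-2,0,0],[-1,0,0],[0,0,0]],"rotation":[[0,0,0],[0,0,0],[0,0,0],[0,0,0],[0,0,0],[0,0,0],[0,0,0],[0,0,0],[0,0,0],[0,0,0]],"claw":[0,0,0,0,0,0,0,0,0,0]}'; python3 st.py; for i in 1; do :; done; python3 -m creep '{"translation":[[-1,0,0],[-1,0,0],[0,0,0]],"rotation":[[0,0,0],[0,0,0],[0,0,0]],"claw":[0,0,0]}'; python3 st.py
```

```text
time: 7.95
tool_pos: [597.1, -39.5, 155.8]
tcp_rot: [180.0, 0.0, 7.3]
ft_force: [0.4, 0.7, -0.8]
finger_gap: 0.2
bal [ -5.    0.3 155.8] rot [1.80e+02 2.00e-02 7.32e+00] F [ 0.4   0.69 -0.75] gap 0.2 t 7.95
time: 8.25
tool_pos: [595.3, -39.8, 155.8]
tcp_rot: [180.0, 0.0, 7.3]
ft_force: [1.0, 0.2, 0.2]
finger_gap: 0.1
bal [ -6.8   0.3 155.8] rot [180.     0.     7.32] F [0.98 0.2  0.24] gap 0.1 t 8.25
```

```bash
python3 -m creep '{"translation":[[-1,0,0],[-1,0,0],[0,0,0]],"rotation":[[0,0,0],[0,0,0],[0,0,0]],"claw":[0,0,0]}'; python3 st.py
```

```text
time: 8.55
tool_pos: [593.3, -40.0, 155.8]
tcp_rot: [180.0, 0.0, 7.3]
ft_force: [0.9, 0.0, 0.1]
finger_gap: 0.1
bal [ -8.9   0.3 155.8] rot [1.80e+02 1.00e-02 7.32e+00] F [0.9  0.03 0.13] gap 0.1 t 8.55
```

```bash
python3 -m creep '{"translation":[[-1,0,0],[-0.5,0,0],[0,0,0]],"rotation":[[0,0,0],[0,0,0],[0,0,0]],"claw":[0,0,0]}'; python3 st.py;python3 -m creep '{"translation":[[-0.5,0,0],[-0.5,0,0],[0,0,0]],"rotation":[[0,0,0],[0,0,0],[0,0,0]],"claw":[0,0,0]}'; python3 st.py; python3 look.py pics/l7.png
```

```text
time: 8.85
tool_pos: [591.8, -40.2, 155.8]
tcp_rot: [180.0, 0.0, 7.3]
ft_force: [0.4, -0.2, 0.4]
finger_gap: 0.1
bal [-10.3   0.3 155.8] rot [180.     0.     7.32] F [ 0.37 -0.18  0.37] gap 0.1 t 8.85
time: 9.15
tool_pos: [590.8, -40.3, 155.8]
tcp_rot: [180.0, 0.0, 7.3]
ft_force: [1.5, -0.5, 0.2]
finger_gap: -0.1
bal [-11.3   0.3 155.8] rot [180.     0.     7.32] F [ 1.48 -0.45  0.21] gap -0.1 t 9.15
```

View pics/l7.png

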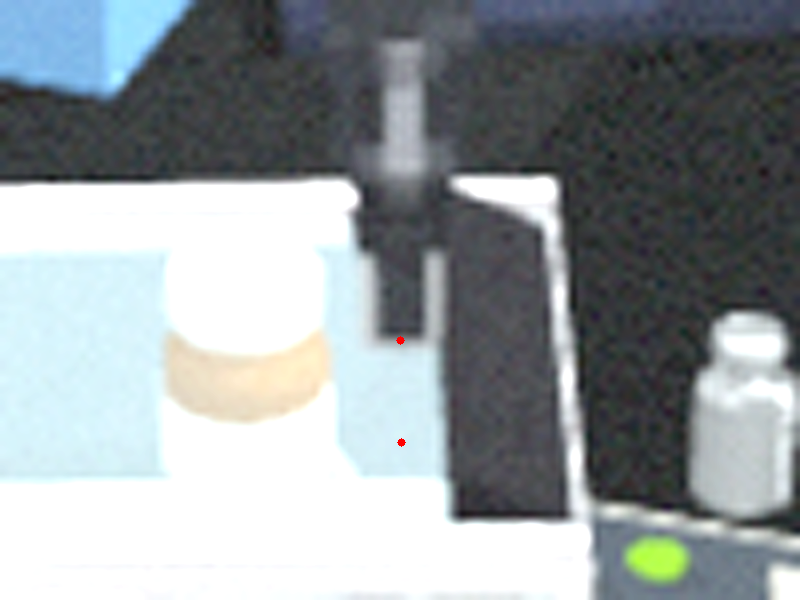

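Nearly shut: the bar's front edge is at the front wall. I'll continue in 0.5 mm steps until the stop shows up in the force.

```bash
M='x'; python3 -m creep '{"translation":[[-0.5,0,0],[-0.5,0,0],[0,0,0]],"rotation":[[0,0,0],[0,0,0],[0,0,0]],"claw":[0,0,0]}'|grep force; python3 st.py
```

```text
ft_force: [0.8, -0.9, -0.7]
bal [-12.3   0.3 155.8] rot [-1.80e+02  1.00e-02  7.32e+00] F [ 0.81 -0.94 -0.67] gap 0.3 t 9.5
```

```bash
python3 -m creep '{"translation":[[-0.5,0,0],[-0.5,0,0],[0,0,0]],"rotation":[[0,0,0],[0,0,0],[0,0,0]],"claw":[0,0,0]}'|grep force; python3 st.py
```

```text
ft_force: [2.6, -0.9, -0.1]
bal [-13.1   0.3 155.8] rot [ 1.80e+02 -3.00e-02  7.32e+00] F [ 2.6  -0.92 -0.07] gap 0.0 t 9.8
```

```bash
python3 -m creep '{"translation":[[-0.5,0,0],[0,0,0]],"rotation":[[0,0,0],[0,0,0]],"claw":[0,0]}'|grep force; python3 st.py
```

```text
ft_force: [5.9, -0.2, -2.3]
bal [-13.1   0.3 155.9] rot [ 1.7999e+02 -8.0000e-02  7.3200e+00] F [ 5.85 -0.17 -2.32] gap -0.0 t 10.0
```

Force rose to 5.9 N with no motion, and the pad face is at -24 mm, so the lid is on its stop. Now I back off, lift, move over the panel, and tilt 13°.

```bash
python3 -m creep '{"translation":[[1,0,0],[2,0,0],[0,0,-10],[0,0,-15],[0,0,-15],[0,0,-20],[0,0,-10],[0,0,0]],"rotation":[[0,0,0],[0,0,0],[0,0,0],[0,0,0],[0,0,0],[0,0,0],[0,0,0],[0,0,0]],"claw":[0,0,0,0,0,0,0,0]}'|grep force; python3 st.py; python3 -m creep '{"translation":[[-15,3,0],[-15,3,0],[-15,3,0],[-15,3,0],[-15,3,0],[-15,3,0],[-15,3,0],[-20,2,0],[0,0,0],[0,0,0]],"rotation":[[0,0,0],[0,0,0],[0,0,0],[0,0,0],[0,0,0],[0,0,0],[0,0,0],[0,0,0],[0,0.1138,0],[0,0.1138,0]],"claw":[0,0,0,0,0,0,0,0,0,0]}'|grep force; python3 st.py
python3 - <<'E'
from bench import *
import cv2
for n in ["top","side"]:
    cv2.imwrite(f"pics/{n}8.png",snapshot(n)["frame"][:,:,::-1])
E
```

```text
ft_force: [0.3, 0.3, 0.6]
bal [-9.300e+00 -1.000e-01  2.292e+02] rot [179.92  -0.28   7.32] F [0.33 0.26 0.64] gap 0.0 t 10.8
ft_force: [-0.1, 1.5, 1.0]
bal [-135.5  -22.6  225.3] rot [180.   -13.22   7.35] F [-0.08  1.49  1.02] gap -0.0 t 11.8
```

View pics/side8.png

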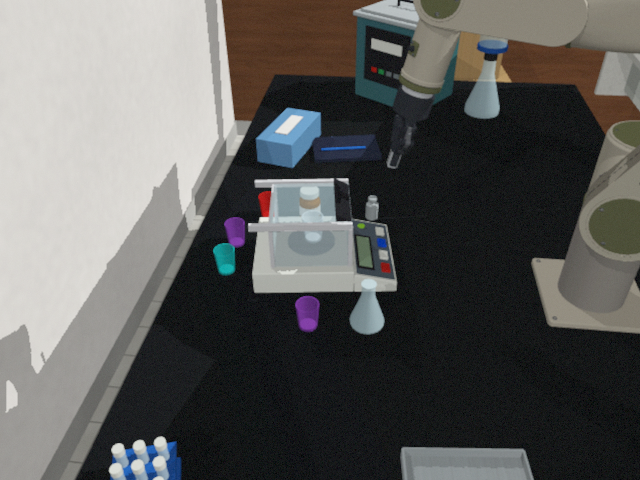

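The side view shows the lid shut, with the bar against the front wall at about (343,200) and the tool tilted normal to the panel. Descending to about 25 mm above the key.

```bash
python3 -m creep '{"translation":[[-5,0,21],[-5,0,21],[-5,0,21],[-5,0,21],[-5,0,21],[-5,0,21],[-5,0,21],[-5,0,21],[-2,0,10],[0,0,0]],"rotation":[[0,0,0],[0,0,0],[0,0,0],[0,0,0],[0,0,0],[0,0,0],[0,0,0],[0,0,0],[0,0,0],[0,0,0]],"claw":[0,0,0,0,0,0,0,0,0,0]}'|grep force; python3 -m creep '{"translation":[[0,0,0],[0,0,0]],"rotation":[[0,0,0],[0,0,0]],"claw":[0,0]}'|grep force;python3 st.py; python3 look.py pics/l9.png
python3 - <<'E'
from geo import *
import cv2
s=snapshot("wrist");cv2.imwrite("pics/w9.png",s["frame"][:,:,::-1])
print(proj(np.array(s["intrinsics"]),np.array(s["extrinsics"]),[[468,-79.6,51.1],[462.2,-34,51.1]]))
E
```

```text
ft_force: [-0.1, 0.2, 1.2]
ft_force: [-0.8, 0.5, 0.2]
bal [-135.4  -23.2   44.4] rot [179.95 -13.13   7.34] F [-0.8   0.45  0.19] gap -0.1 t 13.1
[[324.64466186 281.07933273]
 [231.29708798 280.97902927]]
```

View pics/l9.png

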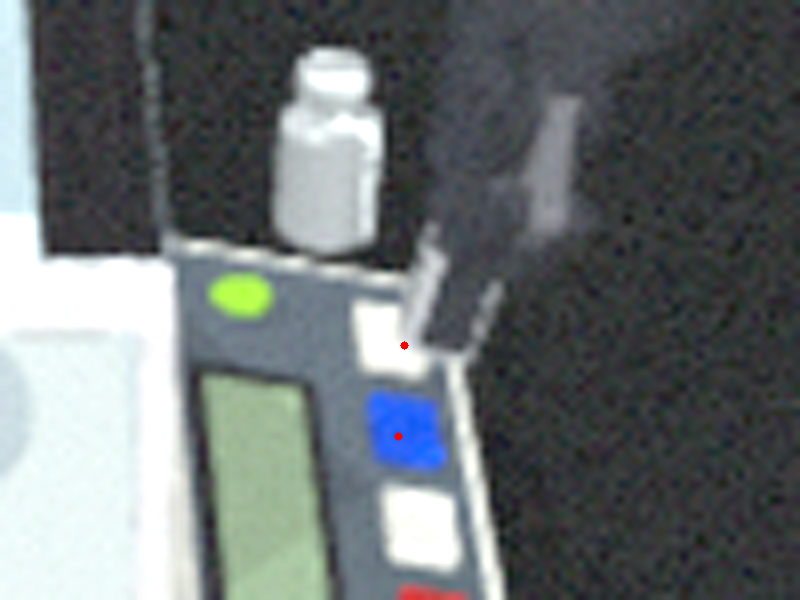

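View pics/w9.png

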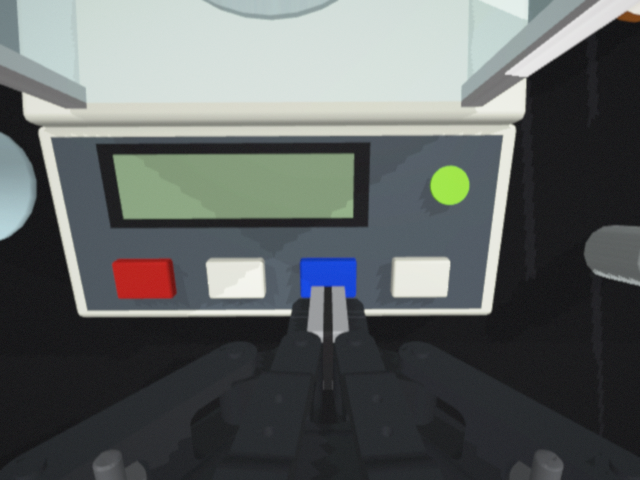

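The tips are above the tare key and laterally centred (tips col 328, key col 328). Per the fit, the along-axis line hits within about 1 mm of the key centre. I'll approach along the tool axis, then press in small steps.

```bash
python3 -m creep '{"translation":[[-1,0,5],[0,0,5],[0,0,5],[0,0,4],[0,0,0],[0,0,0]],"rotation":[[0,0,0],[0,0,0],[0,0,0],[0,0,0],[0,0,0],[0,0,0]],"claw":[0,0,0,0,0,0]}'|grep force; python3 st.py; python3 look.py pics/l10.png
python3 - <<'E'
from geo import *
import cv2
s=snapshot("wrist");cv2.imwrite("pics/w10.png",s["frame"][:,:,::-1])
E
```

```text
ft_force: [0.4, -0.5, 0.0]
bal [-133.4  -22.5   23.9] rot [-179.98  -13.01    7.32] F [ 0.44 -0.48  0.02] gap -0.4 t 13.8
```

View pics/l10.png

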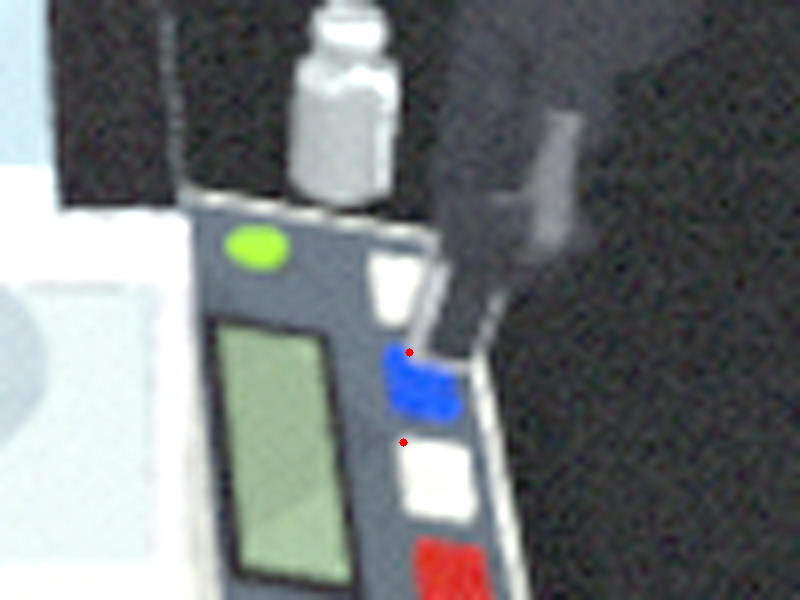

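View pics/w10.png

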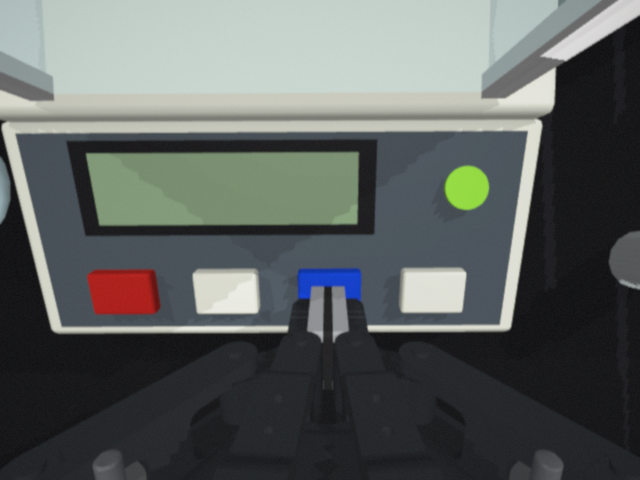

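Both views put the tips about 5 mm toward the front of the key (wrist tip edge row 288, key rear edge row 270). I'll shift 5 mm rearward before pressing.

```bash
python3 -m creep '{"translation":[[5,0,0],[0,0,2],[0,0,1],[0,0,0]],"rotation":[[0,0,0],[0,0,0],[0,0,0],[0,0,0]],"claw":[0,0,0,0]}'|grep force; python3 st.py; python3 look.py pics/l11.png
```

```text
ft_force: [-0.3, 0.5, -0.1]
bal [-127.8  -22.5   22.1] rot [-179.99  -13.01    7.33] F [-0.28  0.51 -0.06] gap 0.0 t 14.3
```

View pics/l11.png

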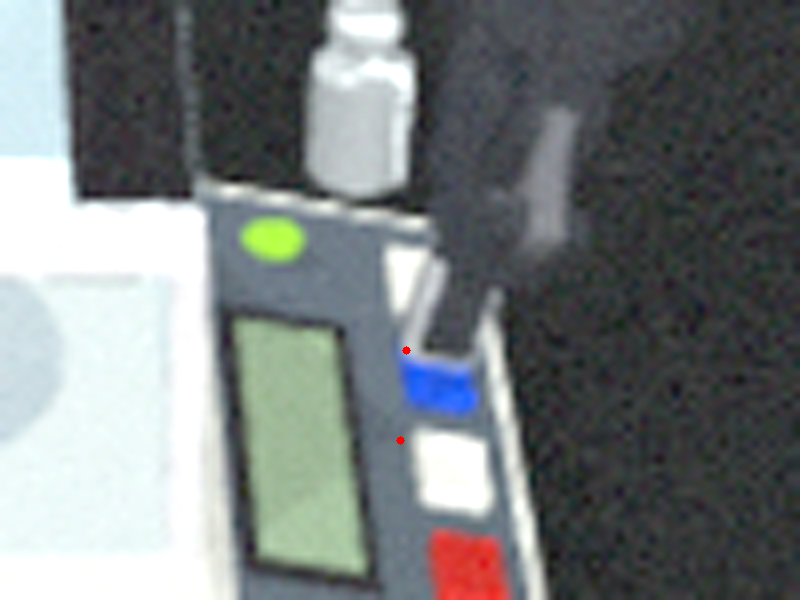

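Well aligned now. Creeping down in 0.5 mm steps to find contact.

```bash
python3 -m creep '{"translation":[[0,0,1],[0,0,0.5],[0,0,0]],"rotation":[[0,0,0],[0,0,0],[0,0,0]],"claw":[0,0,0]}'|grep force; python3 st.py
```

```text
ft_force: [-0.6, -1.2, 0.4]
bal [-127.4  -22.6   20.8] rot [-179.99  -13.03    7.32] F [-0.58 -1.22  0.38] gap -0.1 t 14.65
```

```bash
python3 -m creep '{"translation":[[0,0,0.5],[0,0,0.5],[0,0,0]],"rotation":[[0,0,0],[0,0,0],[0,0,0]],"claw":[0,0,0]}'|grep force; python3 st.py
```

```text
ft_force: [0.6, -0.8, 0.5]
bal [-127.1  -22.6   19.9] rot [-180.    -13.04    7.32] F [ 0.56 -0.79  0.54] gap -0.2 t 14.95
```

```bash
python3 -m creep '{"translation":[[0,0,0.5],[0,0,0.5],[0,0,0]],"rotation":[[0,0,0],[0,0,0],[0,0,0]],"claw":[0,0,0]}'|grep force; python3 st.py
```

```text
ft_force: [0.2, -0.1, 0.1]
bal [-126.9  -22.6   18.9] rot [-180.    -13.03    7.32] F [ 0.19 -0.12  0.06] gap 0.0 t 15.25
```

```bash
python3 -m creep '{"translation":[[0,0,0.5],[0,0,0.5],[0,0,0]],"rotation":[[0,0,0],[0,0,0],[0,0,0]],"claw":[0,0,0]}'|grep force; python3 st.py
```

```text
ft_force: [-0.1, -0.0, 0.2]
bal [-126.7  -22.6   17.9] rot [-180.    -13.03    7.32] F [-0.09 -0.04  0.19] gap -0.3 t 15.55
```

```bash
python3 -m creep '{"translation":[[0,0,0.5],[0,0,0.5],[0,0,0]],"rotation":[[0,0,0],[0,0,0],[0,0,0]],"claw":[0,0,0]}'|grep force; python3 st.py
```

```text
ft_force: [-0.5, 0.6, -0.2]
bal [-126.5  -22.6   16.9] rot [-180.    -13.03    7.33] F [-0.46  0.64 -0.19] gap 0.2 t 15.85
```

```bash
python3 -m creep '{"translation":[[0,0,0.5],[0,0,0.5],[0,0,0]],"rotation":[[0,0,0],[0,0,0],[0,0,0]],"claw":[0,0,0]}'|grep force; python3 st.py; python3 look.py pics/l12.png
```

```text
ft_force: [-0.1, 0.4, 1.5]
bal [-126.2  -22.6   16. ] rot [-180.    -13.04    7.32] F [-0.12  0.35  1.47] gap -0.0 t 16.15
```

View pics/l12.png

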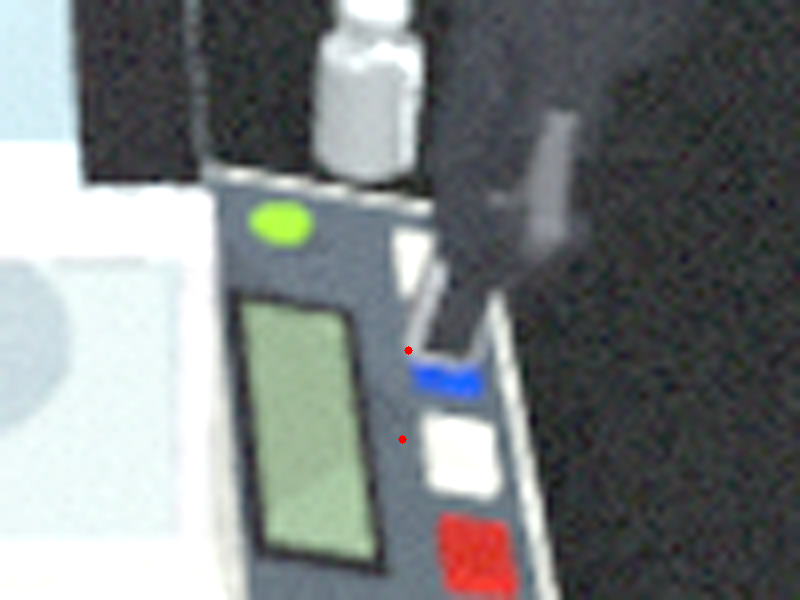

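Contact is just beginning (Fz 1.5 N). Continuing.

```bash
python3 -m creep '{"translation":[[0,0,0.5],[0,0,0.5],[0,0,0]],"rotation":[[0,0,0],[0,0,0],[0,0,0]],"claw":[0,0,0]}'|grep force; python3 st.py
```

```text
ft_force: [-1.0, 0.0, 2.4]
bal [-125.9  -22.7   15.1] rot [180.   -13.05   7.32] F [-0.99  0.01  2.4 ] gap -0.3 t 16.5
```

```bash
python3 -m creep '{"translation":[[0,0,0.5],[0,0,0.5],[0,0,0]],"rotation":[[0,0,0],[0,0,0],[0,0,0]],"claw":[0,0,0]}'|grep force; python3 st.py
```

```text
ft_force: [-1.8, 1.1, 3.2]
bal [-125.6  -22.7   14.2] rot [180.   -13.05   7.32] F [-1.8   1.15  3.25] gap 0.3 t 16.8
```

```bash
python3 -m creep '{"translation":[[0,0,0.5],[0,0,0.5],[0,0,0]],"rotation":[[0,0,0],[0,0,0],[0,0,0]],"claw":[0,0,0]}'|grep force; python3 st.py
```

```text
ft_force: [-1.2, 0.6, 3.4]
bal [-125.4  -22.7   13.2] rot [180.   -13.05   7.32] F [-1.23  0.6   3.38] gap -0.2 t 17.1
```

```bash
python3 -m creep '{"translation":[[0,0,0.5],[0,0,0.5],[0,0,0],[0,0,0]],"rotation":[[0,0,0],[0,0,0],[0,0,0],[0,0,0]],"claw":[0,0,0,0]}'|grep force; python3 st.py; python3 look.py pics/l13.png
```

```text
ft_force: [-4.9, 0.6, 9.5]
bal [-125.2  -22.7   12.5] rot [180.   -13.03   7.33] F [-4.87  0.58  9.49] gap -0.1 t 17.5
```

View pics/l13.png

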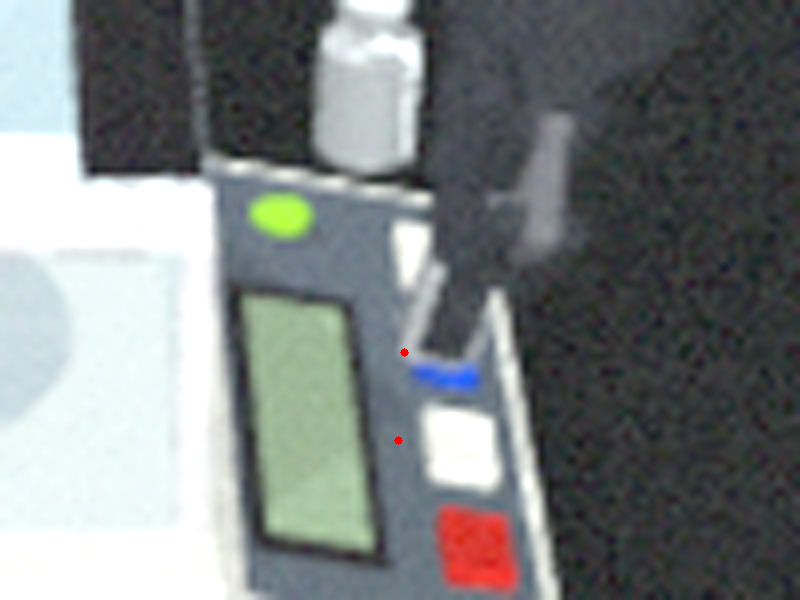

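The key is bottomed (10 N, still moving along the spring line before that). Release and retreat.

```bash
python3 -m creep '{"translation":[[0,0,-3],[0,0,-5],[0,0,-10],[0,0,-15],[0,0,-20],[-10,0,-25],[-10,0,-25],[-10,0,-20],[-5,0,0],[0,0,0]],"rotation":[[0,0,0],[0,0,0],[0,0,0],[0,0,0],[0,0,0],[0,0,0],[0,0,0],[0,0,0],[0,0,0],[0,0,0]],"claw":[0,0,0,0,0,0,0,0,0,0]}'; python3 -m creep '{"translation":[[-30,0,0],[-30,0,0],[0,0,0],[0,0,0]],"rotation":[[0,0,0],[0,0,0],[0,0,0],[0,0,0]],"claw":[0,0,0,0]}'; python3 st.py;python3 - <<'E'
from bench import *
import cv2,numpy as np
a=snapshot("top")["frame"][110:360,220:520,::-1];b=snapshot("side")["frame"][150:340,200:420,::-1]
cv2.imwrite("pics/t14.png",cv2.resize(a,None,fx=2.6,fy=2.4,interpolation=cv2.INTER_CUBIC));cv2.imwrite("pics/s14.png",cv2.resize(b,None,fx=3,fy=3,interpolation=cv2.INTER_CUBIC))
E
```

```text
time: 18.55
tool_pos: [419.3, -85.8, 124.2]
tcp_rot: [180.0, -13.1, 7.3]
ft_force: [0.2, -0.5, -0.6]
finger_gap: 0.0
time: 18.95
tool_pos: [361.4, -93.0, 109.6]
tcp_rot: [-180.0, -13.0, 7.2]
ft_force: [-0.4, -0.6, 1.0]
finger_gap: -0.1
bal [-245.6  -22.6  109.6] rot [-179.97  -13.03    7.24] F [-0.38 -0.56  0.97] gap -0.1 t 18.95
```

View pics/t14.png

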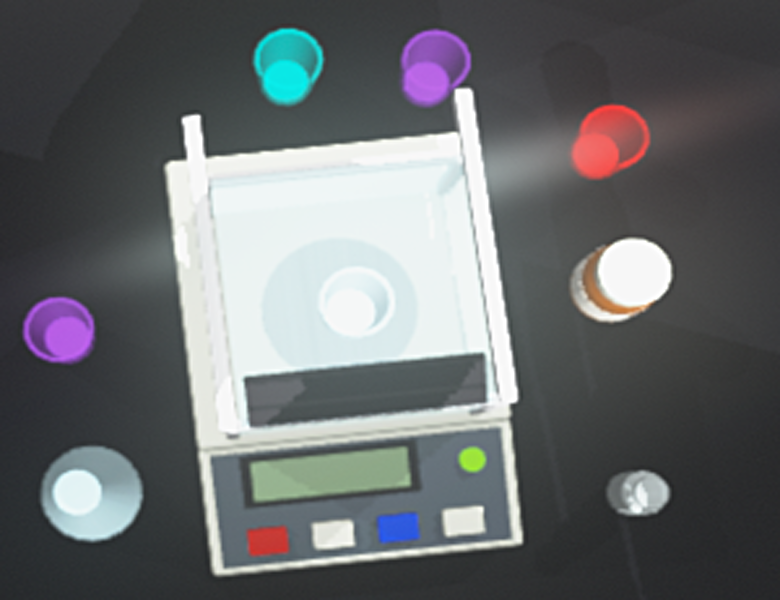

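View pics/s14.png

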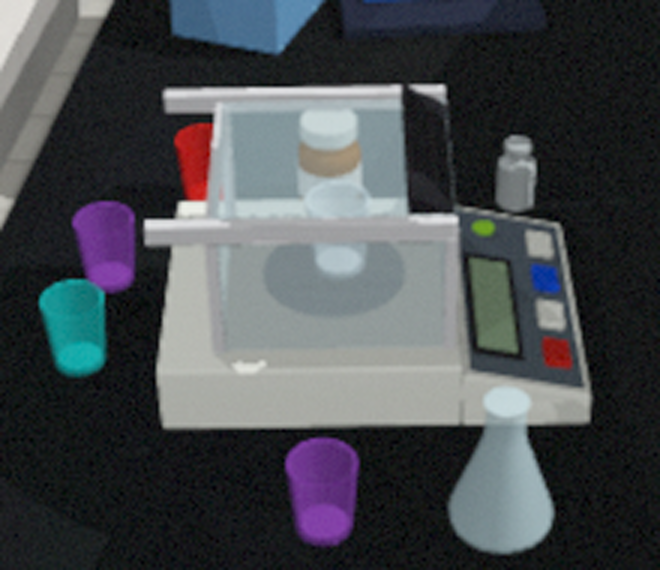

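Both views show the lid shut, the key up, and everything standing. I'll check the bar position numerically (rear edge at about (314,268) to (406.5,257) in top-view pixels).

Run:
```python
from geo import *
K,E=cam("top");a=np.radians(7.33);c,n=np.cos(a),np.sin(a)
for b in(-24,-20):
    print(b,proj(K,E,[[602.1+c*b-n*y,-39.2+n*b+c*y,198] for y in(75,-75)]).round(1))
```

```text
-24 [[313.2 265.6]
 [406.8 255.6]]
-20 [[313.  263.1]
 [406.4 253.1]]
```

```bash
python3 -c "
from bench import *
print(hand_in())"; python3 st.py
```

```text
the job is handed in; nothing more can be done
None
the job is handed in; nothing more can be done
```

The lid is shut and the tare key has been pressed and released. The arm then backed clear of the balance. I handed the job in at about 19 s, and it reports no verdict.

- **Lid:** I pushed the bar about 75 mm with the closed fingertips until it met its stop. The force rose to about 6 N with no further movement. In the last top view the bar's rear edge sits at or 1–2 px beyond its shut position, so the lid is closed.
- **Tare key:** I pressed it square to the panel. It moved about 4 mm on its spring and bottomed out at about 10 N, then I let go. That was a firmer press than the 5 N needed to put it fully down, but well under the 30 N limit.
- **Last checks:** By eye in the top and side pictures, the beaker, flask, jar and weight are standing, apparently where they were, and the keys look up. The wrist force is near zero. I did not measure their positions.
- **One disagreement:** The pictures showed the real fingertips about 34 mm short of the stated TCP, so I allowed for this using the cameras and the force readings. The key's side-to-side position matched my fit, but the tips were about 5 mm too far forward, which I corrected before pressing.

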